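# Feel a temperature probe along a slotted cover into its hidden socket

### The arm

A 6-joint arm with a two-finger parallel gripper is mounted at the origin on a cart in front of the work surface, level with it; the furniture and walls round the work are solid. World frame = base frame: x ahead of the robot, y to its left, z up, the work surface at z = 0. Lengths are in m, angles in rad, forces in N, time in s.
With the tool pointing down it reaches from about 0.25 to 0.725 m from the base axis. Payload 4 kg.
Tool frame: the origin (TCP) lies between the finger pads; the fingertips stand 17 mm ahead of it and the grasp point (between the pads) lies 2 mm behind it; z points along the fingers, y is the direction in which the jaws open and shut (so a half turn about z gives the same grasp; the last joint's range is limited). The gripper opens to 85 mm and grips with 20 to 120 N. Pads are 22 mm wide; open, the fingers measure 114 mm over their backs; the gripper's body (76 mm by 85 mm) begins 54 mm behind the grasp point. The pads swing forward as they close: fully open they stand 13 mm farther back than shut.
Start: joints at [1.129, 0.241, 0.005, 1.335, 0, 1.571], TCP at [0.214, 0.452, 0.248] pointing down, gripper open.
Joint ranges: [-2.72, 2.72], [-1.05, 1.87], [-1.09, 1.28], [-1.99, 2.15], [-1.42, 1.44], [-3.14, 3.14]. Speed limits (rad/s): [2.79, 2.79, 3.14, 3.14, 3.14, 3.14].

### API

Orientations are given as a unit quaternion [x, y, z, w].
In Python, from workcell import readout, viewer, order gives the robot as it stands. The module is installed in compiled form; this text tells all that it offers.
- The arm moves only by the shell command python3 -m crank 'ROWS'. ROWS is text: rows parted by semicolons, each of 7 numbers parted by spaces: the shift along the tool's x, y, z in m, then the turn, a rotation vector about the tool's x, y, z in rad, then the gripper's target within -1 to 1 (shut at 1, half-way at 0, fully open at -1). A call has 1 to 20 rows; each row shifts and turns the pose as measured when the row begins, along the tool's axes as they then stand; what a row does not reach is not made up. A row lasts 1/12 s, in which the tool goes at most 41.7 mm and 7.16 degrees, less where a joint would pass 70% of its speed; a pose out of reach is approached as far as the arm can. A call with a gripper value outside its range is refused whole. The fingers move at their own pace and stop on an object; the grip force is fixed at half the most. Time passes only in rows, so rows that do not move let the fingers close. It gives the time, the measured TCP pose, the force and the opening at its end, in the units of the state.
- readout.get_obs(): the state, without advancing time (a new reading comes with each control period).
- viewer.camera(name): name is "scene" or "top" or "wrist"; returns the picture (420x560x3 uint8, red, green, blue); there is no depth.
- viewer.calibration(name): a dict with "fx", "fy", "cx", "cy" (pixels), "eye" and "rotation" of the camera in the world. Camera axes: x right, y down, z forward; pixel columns grow to the right and rows downward; lengths in m; the calibration is good to about 2 mm. A picture is of the moment at which its call begins: read the wrist's pose just before it. calibration takes no time and is no camera call; for the wrist camera it gives the pose at the moment of the call.
- order.job_done(): hands the job in, once; it reports no verdict.
The state is a dict: "clock": time; "joint_pos": joint angles; "joint_vel": joint speeds; "tau": joint torques, N m; "eef_pos": TCP position; "tool_rot": TCP orientation; "ft_force": force on the tool from outside, world axes, zero at the start; "ft_torque": the same for the moment, N m; "grip_width": finger opening in m.
Only numpy, scipy, OpenCV 4.12 (cv2) and the standard library are available. Lean on these libraries where they do the work, as an engineer would, in place of code of your own. Each camera call takes 0.05 s, during which the arm holds its last target. There are 200 camera calls.

### The job

Take the temperature probe out of its parking stand, put its tip into the slot in the incubator's cover and feel gently along the slot floor until it finds the hidden socket, then push the probe fully home so that its collar sits flat on the cover, and let go. The socket is closed by a flush sliding shutter that cannot be seen, so feel for it; use only light pressure (well under 20 N) so that the stem is not bent. Leave the bottles and the beaker where they stand.

Things in the scene. Friction and masses are not known exactly. Their poses are not given: they have to be found in the camera images.
- probe_grip (a point): Centre of the handle of the loose temperature probe (about 0.1 to 0.17 kg), standing in the stand, stem down. White round handle, 24 mm in diameter, 69 mm tall, dark band near each end; below it a steel collar (28 mm in diameter, 6 mm thick) and a steel stem. The collar's underside is 40.5 mm below this point, the stem's tip 85.5 mm below, the top 34.5 mm above. z points up the axis.
- probe_stem: The probe's steel stem (10 mm in diameter, 45 mm long, hemispherical tip), fixed to the handle. Origin on the axis at the underside of the collar; z points up to the handle; the tip is at z = -45 mm. The stem must not be pressed or wedged hard.
- stand_top (a point): Centre of the mouth of the parking stand, 60 mm above the bench: a fixed grey round post 40 mm in diameter with a bore of 16 mm, on a dark disc foot 72 mm in diameter. The probe's collar rests on this mouth, its stem hangs in the bore.
- incubator: Fixed dry-block incubator, a low white box with a plain metal cover: 150 (x) by 230 (y) by 64 mm high, blank display and knob on the -x face. Origin at the centre of its underside.
- slot_mid (a point): Middle of the slot, level with the cover's top face (64 mm above the bench); axes as the incubator's. The slot runs along this y axis: 90 mm long (y -45 to +45 mm), 15 mm wide, 8 mm deep. The hidden socket is centred across it; the socket's centre lies anywhere from y = -30 to +30 mm.
- slot_floor (a point): Middle of the slot's dark metal floor (8 mm below slot_mid): a bar on springs. It yields from about 3 N, is 6 mm down at about 6.5 N, then solid. Socket: 17 (x) by 14 mm (y), shut by a flush shutter of the same metal that slides down under 1.5 N and stays. A pressed stem that reaches it drops in (the bar springs up, the lift force falls to about 1.5 N); end walls then stop it sideways.
- bottle_red_2_mid (a point): Bystander: small amber bottle with red cap, 43 mm in diameter, 84 mm tall; point on its axis 42 mm up.
- bottle_clear_2_mid (a point): Bystander: clear bottle with blue cap, 56 mm in diameter, 102 mm tall; point on its axis 51 mm up.
- beaker_mid (a point): Bystander: small glass beaker, 45 mm in diameter, 52 mm tall; point on its axis 26 mm up.

How it is judged:
On the way, in this order (a step that is already met when the one before it is completed fails the run):
1. the probe is drawn out of the stand, its tip clear above the mouth (height (world z) of probe_stem above 0.11 m and z of probe_stem in the frame of stand_top above 0.047 m), for 0.1 s.
2. the tip is down in the slot on its floor, the collar still well above the cover (x of probe_stem in the frame of incubator between -0.014 and 0.014 m and y of probe_stem in the frame of incubator between -0.052 and 0.052 m and z of probe_stem in the frame of slot_mid between 0.02 and 0.0405 m), for 0.2 s.
At the end, for the whole second after the job is handed in: The probe stands in the slot with its collar flat on the cover (underside within 2.5 mm of the cover's top, tilt under 0.06 rad), released and at rest (x of probe_stem in the frame of incubator between -0.014 and 0.014 m and y of probe_stem in the frame of incubator between -0.052 and 0.052 m and z of probe_stem in the frame of slot_mid below 0.0025 m and angle between probe_stem's own z axis and vertical below 0.06 rad and linear speed of probe_stem below 0.02 m/s and contact force between the fingers and probe_stem below 0.2 N); the robot touches nothing.
It fails at once if the stem is pressed or wedged with more than 20 N (contact force between probe_stem and anything else above 20 N).
It fails at once if a bottle or the beaker is moved by more than 20 mm (distance of any of bottle_red_2_mid, bottle_clear_2_mid, beaker_mid from where it was at the start of the episode above 0.02 m).
It also fails if it takes over 64 s, if anything falls off the work surface, if the arm or the gripper's body presses on something with over 40 N, if the wrist force passes 120 N, or if a joint passes its speed limit or range.

## Working session

There is one attempt and no reset: what is moved stays moved. The work goes in short steps, Python scripts to look and compute and a shell command to move; the robot and the scene stay as the last step left them, time stands still between calls to the robot, and variables do not carry over. Pictures are saved under pics/ and viewed, about 8 in all and at most 12, crops included, and the job is handed in when it is done.

```bash
mkdir -p pics; cat > h.py <<'E'
import numpy as np, cv2
from workcell import readout, viewer, order
def snap(n,f):
    c=viewer.calibration(n); im=viewer.camera(n); cv2.imwrite('pics/'+f,im[:,:,::-1]); return im,c
def ray(c,u,v):
    R=np.array(c['rotation']); d=R@np.array([(u-c['cx'])/c['fx'],(v-c['cy'])/c['fy'],1]); return np.array(c['eye']),d
def onz(c,u,v,z):
    e,d=ray(c,u,v); return e+d*(z-e[2])/d[2]
def tri(c1,p1,c2,p2):
    e1,d1=ray(c1,*p1); e2,d2=ray(c2,*p2)
    A=np.stack([d1,-d2],1); s=np.linalg.lstsq(A,e2-e1,rcond=None)[0]
    a=e1+s[0]*d1;b=e2+s[1]*d2
    return (a+b)/2,np.linalg.norm(a-b)
E
python3 - <<'E'
from h import *
import pickle
np.set_printoptions(precision=4,suppress=True)
a=[];cs={}
for n in('scene','top','wrist'):
    im,c=snap(n,n+'0.png');cs[n]=c;print(n,c)
pickle.dump(cs,open('c0.pkl','wb'))
print(readout.get_obs())
E
```

```text
scene {'fx': 458.97548467989566, 'fy': 458.97548467989566, 'cx': 277.74180386037517, 'cy': 207.45114752054863, 'eye': array([ 0.1303, -0.8153,  0.5998]), 'rotation': array([ 0.8324, -0.2251,  0.119 , -0.4922])}
top {'fx': 449.91467377008763, 'fy': 449.91467377008763, 'cx': 275.2054119950861, 'cy': 213.83287575175825, 'eye': array([ 0.3834, -0.0052,  1.1764]), 'rotation': array([ 0.7094, -0.6988,  0.0743, -0.0545])}
wrist {'fx': 366.74527708537056, 'fy': 366.74527708537056, 'cx': 281.7523598222986, 'cy': 207.07454950251895, 'eye': array([0.1539, 0.4815, 0.3745]), 'rotation': array([0.8372, 0.5307, 0.0708, 0.1119])}
{'clock': 0.15, 'joint_pos': array([ 1.129 ,  0.2412,  0.0041,  1.3352, -0.    ,  1.5708]), 'joint_vel': array([-0.0017, -0.0019,  0.0046,  0.0003,  0.    ,  0.0014]), 'tau': array([  0.0008, -37.2635,  25.2639,   0.0123,   0.    ,   0.    ]), 'eef_pos': array([0.2136, 0.4516, 0.2476]), 'tool_rot': array([ 0.2191,  0.9757, -0.0008, -0.0002]), 'ft_force': array([ 0.6769,  0.1184, -0.4281]), 'ft_torque': array([-0.0209,  0.0262, -0.0332]), 'grip_width': 0.08510306537165191}
```

View pics/scene0.png

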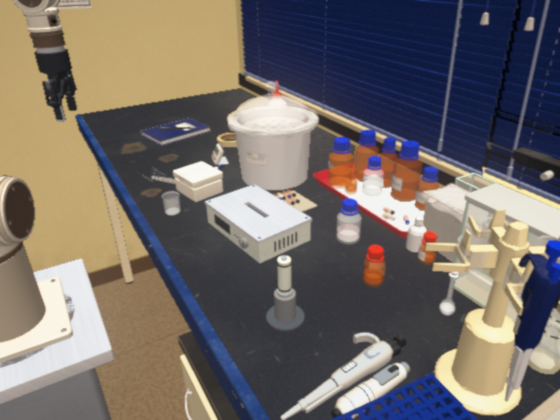

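View pics/top0.png

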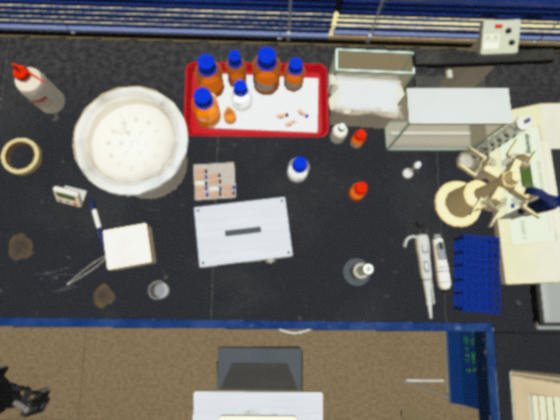

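The scene image shows the probe in its stand, handle top at about (284,260) and foot at (285,317). The slot is near (257,209). In the top image the probe top is at about (369,268), the foot at (357,272) and the slot at (243,231). Next I measure these by masks.

```bash
sed -i "s/R=np.array(c\['rotation'\])/R=Rotation.from_quat(c['rotation']).as_matrix()/; 1a from scipy.spatial.transform import Rotation" h.py
python3 - <<'E'
from h import *
import pickle
np.set_printoptions(precision=4,suppress=True)
cs=pickle.load(open('c0.pkl','rb'));t,s=cs['top'],cs['scene']
T=cv2.imread('pics/top0.png',0);S=cv2.imread('pics/scene0.png',0)
# slot: dark blob in cover
def blob(I,x0,y0,x1,y1,th):
    m=(I[y0:y1,x0:x1]<th).astype(np.uint8)
    cn,_=cv2.findContours(m,0,2); k=max(cn,key=cv2.contourArea)
    r=cv2.minAreaRect(k); M=cv2.moments(k)
    return np.array([M['m10']/M['m00']+x0,M['m01']/M['m00']+y0]),r
st,rt=blob(T,212,218,275,246,140); ss,rs=blob(S,235,195,280,225,140)
print('slot',st,rt,ss,rs, tri(t,st,s,ss), onz(t,*st,.064))
# cover outline in top
m=(T[180:280,180:305]>150).astype(np.uint8); k=max(cv2.findContours(m,0,2)[0],key=cv2.contourArea)
r=cv2.minAreaRect(k); b=cv2.boxPoints(r)+[180,180]; P=np.array([onz(t,*q,.064) for q in b]);print('cover',P,P.mean(0),[np.linalg.norm(P[i]-P[i-1]) for i in range(4)])
d=[np.arctan2(*(P[i]-P[i-1])[[0,1]]) for i in range(4)];print('edge ang (x over y)',d)
# probe: 
print('probe top tri',tri(t,(369.5,268.5),s,(284.5,259)))
print('foot',onz(t,357.5,272,.004),onz(s,285.5,317,.004))
out=np.hstack([cv2.resize(cv2.imread('pics/top0.png')[240:300,335:395],(390,390),interpolation=2),cv2.resize(cv2.imread('pics/scene0.png')[250:330,245:325],(390,390),interpolation=2)])
cv2.imwrite('pics/crop1.png',out)
E
```

```text
slot [242.5 231. ] ((30.500001907348633, 13.0), (4.323125839233398, 33.475013732910156), 83.2901611328125) [257.1382 210.4715] ((21.73076629638672, 15.153844833374023), (20.246559143066406, 1.6641007661819458), 33.6900634765625) (array([0.545 , 0.0456, 0.0605]), np.float64(0.0013864738046718362)) [0.5438 0.0457 0.064 ]
cover [[ 0.6027  0.1732  0.064 ]
 [ 0.6347 -0.0607  0.064 ]
 [ 0.4772 -0.0797  0.064 ]
 [ 0.4476  0.1486  0.064 ]] [0.5406 0.0453 0.064 ] [np.float64(0.1570434973717469), np.float64(0.236018964486988), np.float64(0.15866047314690968), np.float64(0.2302486742757266)]
edge ang (x over y) [np.float64(1.413566720898905), np.float64(3.00534981523562), np.float64(-1.6914046290764249), np.float64(-0.1291540607110201)]
probe top tri (array([ 0.4499, -0.2527,  0.137 ]), np.float64(0.0014540721890901546))
foot [ 0.4497 -0.253   0.004 ] [ 0.4495 -0.2515  0.004 ]
```

View pics/crop1.png

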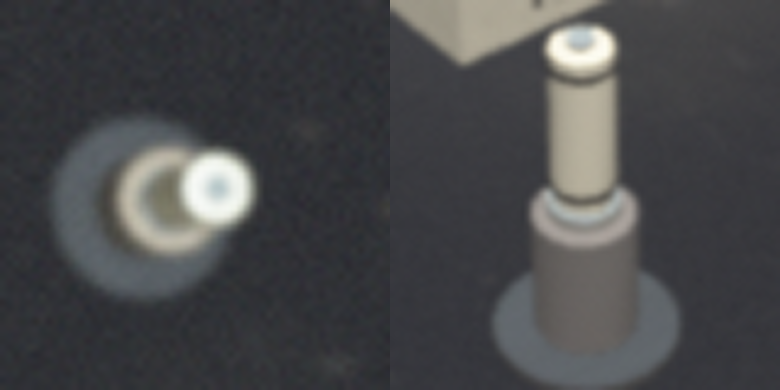

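The crop shows the probe upright with its top at about (369,268) in top and (284,258) in scene. That triangulates to (0.450, −0.252, 0.137) against an expected height of 0.135. The slot is at (0.545, 0.046, 0.061) against 0.064, with an incubator yaw of about 0.13 rad. I will turn the jaws along the slot and then go above the probe.

```bash
python3 -m crank '0 0 0 0 0 -0.1145 -1;0 0 0 0 0 -0.1145 -1;0 0 0 0 0 -0.1145 -1;0 0 0 0 0 -0.1145 -1;0 0 0 0 0 -0.1145 -1;0 0 0 0 0 0 -1' | tail -5; python3 -m crank '-0.007 -0.0365 0 0 0 0 -1;-0.007 -0.0365 0 0 0 0 -1;-0.007 -0.0365 0 0 0 0 -1;-0.007 -0.0365 0 0 0 0 -1;-0.007 -0.0365 0 0 0 0 -1;-0.007 -0.0365 0 0 0 0 -1;-0.007 -0.0365 0 0 0 0 -1;-0.007 -0.0365 0 0 0 0 -1;-0.007 -0.0365 0 0 0 0 -1;-0.007 -0.0365 0 0 0 0 -1;-0.007 -0.0365 0 0 0 0 -1;-0.007 -0.0365 0 0 0 0 -1;-0.007 -0.0365 0 0 0 0 -1;-0.007 -0.0365 0 0 0 0 -1;-0.007 -0.0365 0 0 0 0 -1;-0.007 -0.0365 0 0 0 0 -1;-0.007 -0.0365 0 0 0 0 -1;-0.007 -0.0365 0 0 0 0 -1'|tail -5
```

```text
clock: 0.65
eef_pos: [0.2129, 0.4501, 0.2451]
tool_rot: [-0.079, 0.997, -0.003, -0.002]
ft_force: [0.7, -0.3, -0.3]
grip_width: 0.0855
clock: 2.15
eef_pos: [0.431, -0.2065, 0.246]
tool_rot: [-0.057, 0.998, -0.003, 0.0]
ft_force: [0.1, 0.6, 0.6]
grip_width: 0.0858
```

```bash
cat >> h.py <<'E'
def go(x,y,z,yaw=None):
    o=readout.get_obs();R=Rotation.from_quat(o['tool_rot']);p=np.array(o['eef_pos'])
    d=R.inv().apply(np.array([x,y,z])-p)
    M=R.as_matrix();msg=''
    if yaw is not None: # want tool y at yaw+90deg, z down
        c,s=np.cos(yaw),np.sin(yaw); D=np.array([[-c,-s,0],[-s,c,0],[0,0,-1]]).T
        D=np.stack([[-c,-s,0],[-s,c,0],[0,0,-1]],1); msg=(R.inv()*Rotation.from_matrix(D)).as_rotvec().round(4)
    print('clk',round(o['clock'],2),'pos',p.round(4),'d_tool',d.round(4),'turn',msg,'F',np.round(o['ft_force'],2),'w',round(o['grip_width'],4))
E
python3 - <<'E'
from h import *
im,c=snap('wrist','w1.png');import pickle;pickle.dump(c,open('w1.pkl','wb'))
go(.450,-.252,.2,.13)
E
```

```text
clk 2.2 pos [ 0.4333 -0.2127  0.2456] d_tool [-0.0123 -0.0403  0.046 ] turn [-0.0115  0.0014 -0.0216] F [ 4.93 -6.01  2.14] w 0.0853
```

View pics/w1.png

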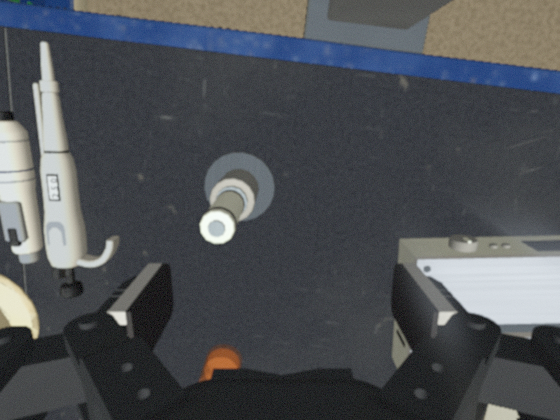

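The wrist image shows the handle's top centre at about (218,226) and the foot centre at about (239,187). I check these against the first estimate.

```bash
python3 - <<'E'
from h import *
import pickle
c=pickle.load(open('w1.pkl','rb'));print(onz(c,217.5,227,.135),onz(c,239.5,186.5,.004))
go(.450,-.252,.2,.13)
E
python3 -m crank '-0.006 -0.0200 0.0 -.006 0 -.011 -1;-0.006 -0.0200 0.0 -.006 0 -.011 -1;0 0 0.015 0 0 0 -1;0 0 0.0150 0 0 0 -1; 0 0 .015 0 0 0 -1;0 0 0 0 0 0 -1'|tail -5
python3 - <<'E'
from h import *
im,c=snap('wrist','w2.png');import pickle;pickle.dump(c,open('w2.pkl','wb'))
go(.450,-.252,.102,.13)
g=cv2.cvtColor(im,cv2.COLOR_RGB2GRAY); m=(g[120:330,150:400]>170).astype(np.uint8)
for k in cv2.findContours(m,0,2)[0]:
    if cv2.contourArea(k)>150: (u,v),r=cv2.minEnclosingCircle(k);print(u+150,v+120,r,cv2.contourArea(k),onz(c,u+150,v+120,.135))
E
```

```text
[ 0.4488896  -0.24747392  0.135     ] [ 0.4486627  -0.24749298  0.004     ]
clk 2.2 pos [ 0.4333 -0.2127  0.2456] d_tool [-0.0123 -0.0403  0.046 ] turn [-0.0115  0.0014 -0.0216] F [ 4.93 -6.01  2.14] w 0.0853
clock: 2.7
eef_pos: [0.4503, -0.2583, 0.1973]
tool_rot: [-0.051, 0.999, 0.001, 0.0]
ft_force: [-0.4, -0.2, 0.1]
grip_width: 0.0854
clk 2.75 pos [ 0.4508 -0.2586  0.1988] d_tool [0.0003 0.0066 0.0968] turn [ 0.0005  0.0019 -0.0265] F [-0.01  0.5   0.06] w 0.0856
297.63548278808594 231.3967742919922 21.666336059570312 1355.0 [ 0.4486428  -0.24804576  0.135     ]
293.2894744873047 198.35526275634766 25.782068252563477 778.5 [ 0.43045128 -0.2524774   0.135     ]
```

View pics/w2.png

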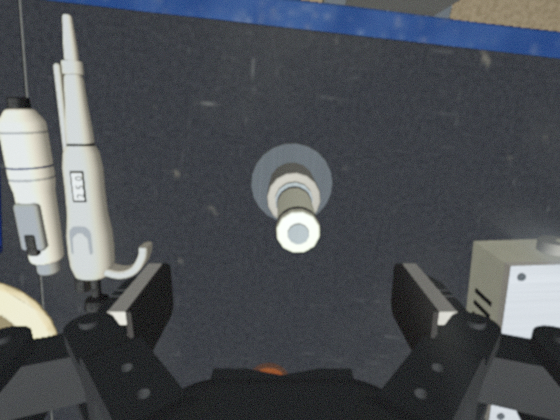

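The handle top is at (298,231), giving (0.4486, −0.248), within 4 mm of the fixed-camera fix. I centre on (0.449, −0.249) and go down.

```bash
python3 -m crank '0.0008 0.0097 0 0 0 -0.0265 -1;0 0 0 0 0 0 -1;0 0 0.02 0 0 0 -1;0 0 0.02 0 0 0 -1;0 0 0.02 0 0 0 -1;0 0 0.018 0 0 0 -1;0 0 0.012 0 0 0 -1;0 0 0 0 0 0 -1'|tail -5
python3 - <<'E'
from h import *
go(.449,-.249,.0985,.13)
E
```

```text
clock: 3.42
eef_pos: [0.4552, -0.2471, 0.1162]
tool_rot: [-0.066, 0.998, -0.004, 0.009]
ft_force: [-1.5, 1.6, -0.4]
grip_width: 0.0852
clk 3.42 pos [ 0.4552 -0.2471  0.1162] d_tool [ 0.0067 -0.0009  0.0176] turn [-0.0101  0.0169  0.0029] F [-1.54  1.59 -0.37] w 0.0852
```

```bash
python3 -m crank '0.0067 -0.001 0.008 -0.01 0.017 0.003 -1;0 0 0.01 0 0 0 -1;0 0 0 0 0 0 -1'|tail -5
python3 - <<'E'
from h import *
go(.449,-.249,.0985,.13)
E
```

```text
clock: 3.67
eef_pos: [0.4502, -0.2492, 0.1001]
tool_rot: [-0.065, 0.998, -0.001, 0.001]
ft_force: [0.1, 0.5, -0.4]
grip_width: 0.0853
clk 3.67 pos [ 0.4502 -0.2492  0.1001] d_tool [0.0012 0.0004 0.0016] turn [-0.0023  0.0024  0.0008] F [ 0.1   0.5  -0.43] w 0.0853
```

```bash
python3 -m crank '0.001 0 0.0015 -0.002 0.002 0 0;0 0 0 0 0 0 0.3;0 0 0 0 0 0 1;0 0 0 0 0 0 1;0 0 0 0 0 0 1;0 0 0 0 0 0 1;0 0 0 0 0 0 1;0 0 0 0 0 0 1;0 0 0 0 0 0 1;0 0 0 0 0 0 1'|tail -5
python3 - <<'E'
from h import *
go(.449,-.249,.0985,.13)
E
```

```text
clock: 4.5
eef_pos: [0.4505, -0.2503, 0.1007]
tool_rot: [-0.065, 0.998, -0.001, 0.002]
ft_force: [-0.7, 0.2, -0.3]
grip_width: 0.0225
clk 4.5 pos [ 0.4505 -0.2503  0.1007] d_tool [0.0013 0.0015 0.0022] turn [-0.0026  0.0036  0.    ] F [-0.69  0.18 -0.29] w 0.0225
```

```bash
python3 -m crank '0 0 -0.005 0 0 0 1;0 0 -0.01 0 0 0 1;0 0 -0.015 0 0 0 1;0 0 -0.015 0 0 0 1;0 0 -0.015 0 0 0 1;0 0 -0.015 0 0 0 1;0 0 -0.015 0 0 0 1;0 0 -0.012 0 0 0 1;0 0 0 0 0 0 1;0 0 0 0 0 0 1'|tail -5
python3 - <<'E'
from h import *
yaw=.13
p=np.array([.545,.046])+-.034*np.array([-np.sin(yaw),np.cos(yaw)]);print(p)
go(*p,.19,.13)
E
```

```text
clock: 5.33
eef_pos: [0.4503, -0.2501, 0.2133]
tool_rot: [-0.065, 0.998, -0.002, 0.003]
ft_force: [-0.9, -0.0, -1.6]
grip_width: 0.023
[0.54940756 0.0122869 ]
clk 5.33 pos [ 0.4503 -0.2501  0.2133] d_tool [-0.1322  0.2474  0.0231] turn [-0.0042  0.006   0.0001] F [-0.92 -0.01 -1.65] w 0.023
```

```bash
python3 -m crank '-0.0165 0.031 0 -0.001 0.001 0 1;-0.0165 0.031 0 -0.001 0.001 0 1;-0.0165 0.031 0 -0.001 0.001 0 1;-0.0165 0.031 0 -0.001 0.001 0 1;-0.0165 0.031 0 0 0.001 0 1;-0.0165 0.031 0 0 0 0 1;-0.0165 0.031 0 0 0 0 1;-0.0165 0.031 0 0 0 0 1;0 0 0 0 0 0 1;0 0 0 0 0 0 1;0 0 0 0 0 0 1'|tail -5
python3 - <<'E'
from h import *
import pickle
go(.5494,.0123,.19,.13)
im,c=snap('wrist','w3.png');pickle.dump(c,open('w3.pkl','wb'))
go(.5494,.0123,.19,.13)
E
```

```text
clock: 6.25
eef_pos: [0.5504, 0.0228, 0.2052]
tool_rot: [-0.062, 0.998, -0.0, -0.005]
ft_force: [-0.1, -0.6, -1.6]
grip_width: 0.0228
clk 6.25 pos [0.5504 0.0228 0.2052] d_tool [ 0.0022 -0.0103  0.0152] turn [ 0.0001 -0.0091 -0.006 ] F [-0.15 -0.63 -1.63] w 0.0228
clk 6.3 pos [0.5501 0.0223 0.2051] d_tool [ 0.0018 -0.0099  0.0151] turn [ 0.0001 -0.0096 -0.0068] F [-1.38  0.03 -1.64] w 0.0225
```

View pics/w3.png

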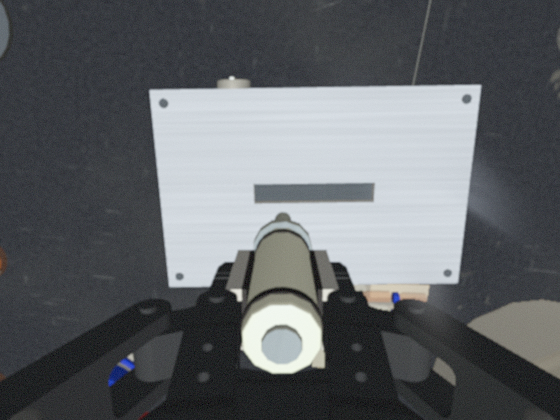

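The wrist image shows the slot from (254,184) to (375,203), with its centre near (314,193). The probe's tip is at about (283,214) and its handle top at (281,345). I measure slot centre and yaw by mask and intersect the view of the tip.

```bash
python3 - <<'E'
from h import *
import pickle
np.set_printoptions(precision=4,suppress=True)
c=pickle.load(open('w3.pkl','rb'));g=cv2.imread('pics/w3.png',0)
m=(g[172:210,235:395]<140).astype(np.uint8);k=max(cv2.findContours(m,0,2)[0],key=cv2.contourArea)
r=cv2.minAreaRect(k);B=cv2.boxPoints(r)+[235,172];P=np.array([onz(c,*q,.064) for q in B]);print(B,P,P.mean(0),[np.linalg.norm(P[i]-P[i-1]) for i in range(4)])
# cover screws for yaw
for z in[.064]:
  q=[onz(c,*p,z) for p in((163,104),(466,99),(447,273),(179,277))];q=np.array(q);print(q,q.mean(0))
  for i,j in((0,1),(3,2)):print('yaw',np.arctan2(-(q[j]-q[i])[0],(q[j]-q[i])[1]))
o=readout.get_obs();e=o['eef_pos']
print('tip',onz(c,283,217,.1194+.005),'top',onz(c,281,346,e[2]+.0343),'tcp',e)
# triangulate slot with top/scene
cs=pickle.load(open('c0.pkl','rb'));mid=B.mean(0)
print(tri(c,mid,cs['top'],(242.5,231)),tri(c,mid,cs['scene'],(257.14,210.47)))
E
```

```text
[[254.7799 184.4963]
 [372.9856 182.9202]
 [373.2199 200.4904]
 [255.0142 202.0665]] [[0.5413 0.0032 0.064 ]
 [0.5292 0.0905 0.064 ]
 [0.5424 0.0932 0.064 ]
 [0.5547 0.0048 0.064 ]] [0.5419 0.048  0.064 ] [np.float64(0.013502239374272937), np.float64(0.08813274101194624), np.float64(0.01352042390736235), np.float64(0.08924039923101955)]
[[ 0.4919 -0.0671  0.064 ]
 [ 0.4619  0.1443  0.064 ]
 [ 0.5936  0.1627  0.064 ]
 [ 0.6235 -0.0488  0.064 ]] [0.5427 0.0478 0.064 ]
yaw 0.140862645951157
yaw 0.1402552845050205
tip [0.5462 0.0248 0.1244] top [0.552  0.0243 0.2394] tcp [0.5501 0.0223 0.2051]
(array([0.5421, 0.0465, 0.0682]), np.float64(0.002952220973970145)) (array([0.5447, 0.0479, 0.0591]), np.float64(0.003888530130208766))
```

```bash
python3 -m crank '0.001 -0.006 0.01 0 -0.005 -0.003 1;0.001 -0.006 0.01 0 -0.005 -0.003 1;0 0 0.01 0 0 0 1;0 0 0.01 0 0 0 1;0 0 0 0 0 0 1'|tail -5
python3 - <<'E'
from h import *
import pickle
go(.5490,.0102,.155,.14)
im,c=snap('wrist','w4.png');pickle.dump(c,open('w4.pkl','wb'))
cv2.imwrite('pics/w4c.png',cv2.resize(im[130:330,160:440,::-1],(784,560),interpolation=2))
E
```

```text
clock: 6.72
eef_pos: [0.5475, 0.0037, 0.1634]
tool_rot: [-0.06, 0.998, -0.0, -0.0]
ft_force: [-1.2, 1.0, -1.7]
grip_width: 0.0226
clk 6.72 pos [0.5475 0.0037 0.1634] d_tool [-0.0022  0.0063  0.0084] turn [-0.0008 -0.0001 -0.0199] F [-1.22  1.   -1.7 ] w 0.0226
```

View pics/w4c.png

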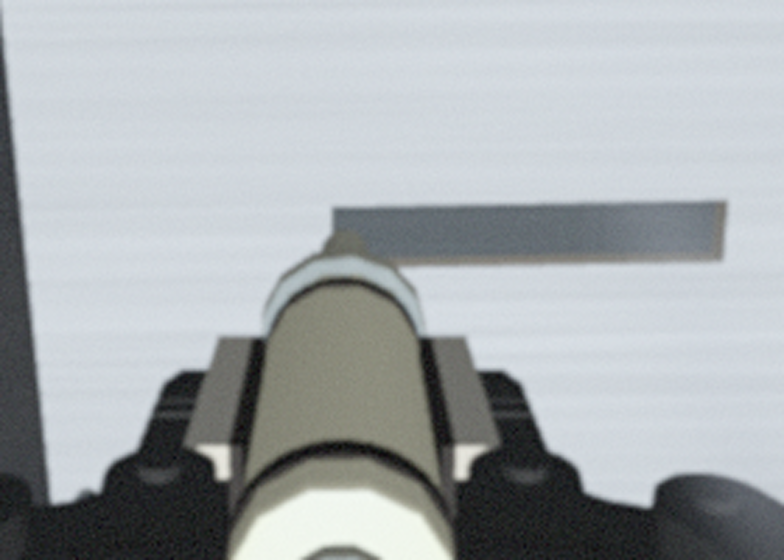

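The crop shows the slot's corners at crop (333,207) and (727,203)/(722,262). The tip's upper edge is at crop (346,235), just inside the slot's −y end, so the tip has to move +y as computed. I check the across-slot offset.

```bash
python3 - <<'E'
from h import *
import pickle
c=pickle.load(open('w4.pkl','rb'));f=lambda u,v:(u/2.8+160,v/2.8+130)
P=[onz(c,*f(*q),.064)[:2] for q in((333,207),(727,202),(722,262))]
t=onz(c,*f(346,258),.0827)[:2];tt=onz(c,*f(346,235),.0827)[:2]
ax=(P[1]-P[0]);ax/=np.linalg.norm(ax);n=np.array([ax[1],-ax[0]])
print(P,ax,'tip',t,'upper edge',tt,'along from end',ax@(t-P[0]),'across from far edge',n@(t-P[0]),n@(tt-P[0]),'width',n@(P[2]-P[0]))
go(.5490,.0102,.155,.14)
E
```

```text
[array([0.54129788, 0.0027817 ]), array([0.52932402, 0.09174015]), array([0.54353156, 0.09373208])] [-0.13339762  0.9910626 ] tip [0.54715831 0.00637738] upper edge [0.542115   0.00575765] along from end 0.002781775211177692 across from far edge 0.0062877068503482715 0.0012068041740898633 width 0.014346275362569006
clk 6.77 pos [0.5479 0.0037 0.1643] d_tool [-0.0019  0.0063  0.0093] turn [-0.001   0.0008 -0.0199] F [-0.42 -0.3  -0.6 ] w 0.0227
```

```bash
python3 -m crank '-0.0016 0.0075 0.003 0 0 -0.02 1;0 0 0.003 0 0 0 1;0 0 0 0 0 0 1;0 0 0 0 0 0 1'|tail -5
python3 - <<'E'
from h import *
go(.5488,.0112,.1417,.14)
E
```

```text
clock: 7.1
eef_pos: [0.5493, 0.011, 0.1593]
tool_rot: [-0.07, 0.998, -0.0, 0.001]
ft_force: [-0.5, -0.4, -0.8]
grip_width: 0.0229
clk 7.1 pos [0.5493 0.011  0.1593] d_tool [0.0005 0.0003 0.0176] turn [-0.001   0.0029 -0.0003] F [-0.5  -0.41 -0.75] w 0.0229
```

```bash
python3 -m crank '0 0 0.003 0 0.001 0 1;0 0 0.003 0 0 0 1;0 0 0.003 0 0 0 1;0 0 0 0 0 0 1'|tail -5;  python3 -m crank '0 0 0.002 0 0 0 1;0 0 0.002 0 0 0 1;0 0 0 0 0 0 1'|tail -5
python3 - <<'E'
from h import *
go(.5488,.0112,.1417,.14)
E
```

```text
clock: 7.43
eef_pos: [0.5502, 0.0115, 0.1506]
tool_rot: [-0.07, 0.998, -0.0, 0.002]
ft_force: [0.7, -0.0, -1.0]
grip_width: 0.0227
clock: 7.68
eef_pos: [0.5501, 0.0116, 0.146]
tool_rot: [-0.07, 0.998, -0.0, 0.002]
ft_force: [-0.1, 0.3, -1.2]
grip_width: 0.0229
clk 7.68 pos [0.5501 0.0116 0.146 ] d_tool [ 0.0014 -0.0002  0.0043] turn [-0.0013  0.0039  0.0008] F [-0.09  0.32 -1.24] w 0.0229
```

```bash
python3 -m crank '0.001 0 0.0015 0 0.002 0 1;0 0 0.0015 0 0 0 1;0 0 0.001 0 0 0 1;0 0 0 0 0 0 1'|tail -5;  python3 -m crank '0 0 0.0015 0 0 0 1;0 0 0.0015 0 0 0 1;0 0 0 0 0 0 1'|tail -5
python3 - <<'E'
from h import *
go(.5488,.0112,.1417,.14)
E
```

```text
clock: 8.02
eef_pos: [0.5491, 0.0113, 0.1416]
tool_rot: [-0.07, 0.998, -0.001, 0.001]
ft_force: [0.2, 0.3, -0.7]
grip_width: 0.0228
clock: 8.27
eef_pos: [0.5494, 0.0114, 0.1396]
tool_rot: [-0.07, 0.998, -0.001, 0.002]
ft_force: [-1.2, -0.2, 1.9]
grip_width: 0.0228
clk 8.27 pos [0.5494 0.0114 0.1396] d_tool [ 0.0006 -0.0001 -0.0021] turn [-0.0013  0.0031  0.0007] F [-1.18 -0.22  1.88] w 0.0228
```

```bash
python3 -m crank '0 0 0.0015 0 0.002 0 1;0 0 0.0015 0 0 0 1;0 0 0 0 0 0 1;0 0 0 0 0 0 1'|tail -5;  for i in 1; do python3 -m crank '0 0.001 0 0 0 0 1;0 0.001 0 0 0 0 1;0 0.001 0 0 0 0 1'|tail -5; done
python3 - <<'E'
from h import *
go(.5488,.0112,.1417,.14)
E
```

```text
clock: 8.6
eef_pos: [0.5496, 0.0114, 0.1379]
tool_rot: [-0.07, 0.998, -0.001, 0.001]
ft_force: [-1.6, -0.5, 3.5]
grip_width: 0.0224
clock: 8.85
eef_pos: [0.5497, 0.0127, 0.1384]
tool_rot: [-0.07, 0.998, -0.003, 0.002]
ft_force: [-0.7, -1.2, 2.8]
grip_width: 0.023
clk 8.85 pos [0.5497 0.0127 0.1384] d_tool [ 0.0011 -0.0014 -0.0033] turn [-0.006   0.0033 -0.0006] F [-0.75 -1.24  2.75] w 0.023
```

```bash
python3 -m crank '0.0005 0.0015 0.0008 -0.006 0.002 0 1;0 0.0015 0.0003 0 0 0 1;0 0.0015 0.0003 0 0 0 1;0 0.0015 0.0003 0 0 0 1'|sed -n '2,4p';   python3 -m crank '0 0.0015 0.0003 0 0 0 1;0 0.0015 0.0003 0 0 0 1;0 0.0015 0.0003 0 0 0 1'|sed -n '2,4p'
python3 - <<'E'
from h import *
go(.5488,.0112,.1417,.14)
E
```

```text
eef_pos: [0.5501, 0.0173, 0.1375]
tool_rot: [-0.069, 0.998, -0.002, 0.003]
ft_force: [-0.8, -2.5, 4.1]
eef_pos: [0.5496, 0.0212, 0.1368]
tool_rot: [-0.069, 0.998, -0.003, 0.003]
ft_force: [0.2, -3.1, 4.4]
clk 9.43 pos [0.5496 0.0212 0.1368] d_tool [ 0.0022 -0.0098 -0.0049] turn [-0.0063  0.005  -0.0027] F [ 0.19 -3.06  4.43] w 0.0225
```

```bash
python3 -m crank '0.001 0.0015 0 -0.004 0.004 -0.002 1;0.0005 0.0015 0.0001 0 0 0 1;0 0.0015 0.0001 0 0 0 1'|sed -n '2,4p';   python3 -m crank '0 0.0015 0.0001 -0.001 0.001 0 1;0 0.0015 0.0001 0 0 0 1;0 0.0015 0.0001 0 0 0 1'|sed -n '2,4p'
python3 -m crank '0 0.0015 0.0001 -0.001 0.001 0 1;0 0.0015 0.0001 0 0 0 1;0 0.0015 0.0001 0 0 0 1'|sed -n '2,4p'
python3 - <<'E'
from h import *
go(.5488,.0112,.1417,.14)
E
```

```text
eef_pos: [0.5486, 0.0262, 0.1371]
tool_rot: [-0.07, 0.998, -0.001, 0.002]
ft_force: [0.5, -3.1, 4.4]
eef_pos: [0.5482, 0.0313, 0.1369]
tool_rot: [-0.07, 0.998, -0.0, 0.002]
ft_force: [-0.2, -2.9, 3.9]
eef_pos: [0.5476, 0.0363, 0.1367]
tool_rot: [-0.07, 0.998, 0.0, 0.001]
ft_force: [-0.5, -3.0, 4.8]
clk 10.18 pos [0.5476 0.0363 0.1367] d_tool [ 0.0023 -0.025  -0.005 ] turn [0.0005 0.0024 0.    ] F [-0.53 -2.95  4.8 ] w 0.0227
```

```bash
python3 -m crank '0.001 0.0015 0 0 0.002 0 1;0.0003 0.0015 0 0 0 0 1;0.0003 0.0015 0 0 0 0 1'|sed -n '2,4p';   python3 -m crank '0 0.0015 0 0 0.001 0 1;0 0.0015 0 0 0 0 1'|sed -n '2,4p'
python3 -m crank '0 0.0015 0 0 0.001 0 1;0 0.0015 0 0 0 0 1'|sed -n '2,4p'
python3 - <<'E'
from h import *
go(.5488,.0112,.1417,.14)
E
```

```text
eef_pos: [0.5459, 0.0411, 0.137]
tool_rot: [-0.07, 0.998, 0.0, 0.001]
ft_force: [0.4, -2.1, 4.4]
eef_pos: [0.5453, 0.0445, 0.137]
tool_rot: [-0.07, 0.998, 0.0, 0.0]
ft_force: [0.8, -3.3, 4.0]
eef_pos: [0.5448, 0.0478, 0.137]
tool_rot: [-0.07, 0.998, 0.0, -0.0]
ft_force: [1.1, -3.3, 4.1]
clk 10.77 pos [0.5448 0.0478 0.137 ] d_tool [ 0.0011 -0.0368 -0.0048] turn [ 0.0008 -0.0006  0.0002] F [ 1.11 -3.35  4.07] w 0.0225
```

```bash
python3 -m crank '0 0.0015 0.0001 0 0 0 1;0 0.0015 0 0 0 0 1;0 0.0015 0 0 0 0 1'|sed -n '2,4p';   python3 -m crank '0 0.0015 0.0001 0 0 0 1;0 0.0015 0 0 0 0 1'|sed -n '2,4p'
python3 -m crank '0 0.0015 0.0001 0 0 0 1;0 0.0015 0 0 0 0 1'|sed -n '2,4p'
python3 - <<'E'
from h import *
go(.5488,.0112,.1417,.14)
E
```

```text
eef_pos: [0.5439, 0.0529, 0.1367]
tool_rot: [-0.07, 0.998, 0.001, -0.001]
ft_force: [0.3, -0.2, 3.5]
eef_pos: [0.5427, 0.0579, 0.1361]
tool_rot: [-0.071, 0.998, 0.003, -0.001]
ft_force: [0.5, -0.6, -0.5]
eef_pos: [0.541, 0.0616, 0.1346]
tool_rot: [-0.071, 0.997, 0.003, -0.003]
ft_force: [0.6, -4.7, 1.9]
clk 11.35 pos [0.541  0.0616 0.1346] d_tool [-0.0005 -0.0509 -0.0075] turn [ 0.0063 -0.0054  0.0018] F [ 0.6  -4.69  1.87] w 0.0225
```

```bash
python3 -m crank '-0.0005 -0.0015 0 0.003 -0.003 0 1;0 0 0 0.003 -0.002 0 1;0 0 0 0 0 0 1'|sed -n '1,4p'
python3 -m crank '0 0 0.002 0 0 0 1;0 0 0.002 0 0 0 1;0 0 0 0 0 0 1'|sed -n '1,4p'
python3 - <<'E'
from h import *
go(.5488,.0112,.1417,.14)
E
```

```text
clock: 11.6
eef_pos: [0.5405, 0.0612, 0.133]
tool_rot: [-0.071, 0.997, 0.001, -0.002]
ft_force: [0.9, -0.9, -0.1]
clock: 11.85
eef_pos: [0.5402, 0.0613, 0.1282]
tool_rot: [-0.071, 0.997, 0.001, -0.002]
ft_force: [0.9, 0.4, -0.0]
clk 11.85 pos [0.5402 0.0613 0.1282] d_tool [-0.0013 -0.0508 -0.0136] turn [ 0.0023 -0.0038  0.0029] F [ 0.94  0.37 -0.02] w 0.0228
```

It dropped into the socket: lift force fell to about 1.4 N and z is below the bar's solid limit. I push down in stages.

```bash
python3 -m crank '-0.0008 0 0.002 0.002 -0.004 0.002 1;0 0 0.003 0 0 0 1;0 0 0.003 0 0 0 1;0 0 0 0 0 0 1'|sed -n '1,4p'
python3 -m crank '0 0 0.002 0 0 0 1;0 0 0.002 0 0 0 1;0 0 0.002 0 0 0 1;0 0 0 0 0 0 1'|sed -n '1,4p'
python3 - <<'E'
from h import *
go(.5415,.0613,.1047,.14)
E
```

```text
clock: 12.18
eef_pos: [0.5405, 0.0615, 0.119]
tool_rot: [-0.07, 0.998, 0.0, -0.0]
ft_force: [0.3, -0.2, -0.5]
clock: 12.52
eef_pos: [0.5404, 0.0615, 0.1121]
tool_rot: [-0.07, 0.998, 0.0, -0.001]
ft_force: [0.6, 0.3, -0.8]
clk 12.52 pos [0.5404 0.0615 0.1121] d_tool [-0.0011 -0.0004  0.0074] turn [ 0.0011 -0.001   0.0004] F [ 0.62  0.32 -0.78] w 0.0229
```

```bash
python3 -m crank '-0.0005 0 0.002 0.001 -0.001 0 1;0 0 0.0015 0 0 0 1;0 0 0.001 0 0 0 1;0 0 0 0 0 0 1'|sed -n '1,4p'
python3 -m crank '0 0 0.001 0 0 0 1;0 0 0.001 0 0 0 1;0 0 0 0 0 0 1'|sed -n '1,4p'
python3 -m crank '0 0 0.001 0 0 0 1;0 0 0 0 0 0 1;0 0 0 0 0 0 1'|sed -n '1,4p'
```

```text
clock: 12.85
eef_pos: [0.5407, 0.0616, 0.107]
tool_rot: [-0.07, 0.998, -0.0, -0.0]
ft_force: [0.6, 0.4, 0.6]
clock: 13.1
eef_pos: [0.5407, 0.0616, 0.1049]
tool_rot: [-0.07, 0.998, 0.0, -0.0]
ft_force: [0.7, -0.5, -0.1]
clock: 13.35
eef_pos: [0.5407, 0.0616, 0.105]
tool_rot: [-0.07, 0.998, 0.0, 0.0]
ft_force: [-0.7, -0.0, -1.3]
```

```bash
python3 -m crank '0 0 0.001 0 0 0 1;0 0 0.0005 0 0 0 1;0 0 0 0 0 0 1'|sed -n '1,4p'
python3 -m crank '0 0 0.001 0 0 0 1;0 0 0.0005 0 0 0 1'|sed -n '1,4p'
```

```text
clock: 13.6
eef_pos: [0.5408, 0.0616, 0.1048]
tool_rot: [-0.07, 0.998, 0.0, 0.001]
ft_force: [-0.1, 0.3, -0.4]
clock: 13.77
eef_pos: [0.5408, 0.0616, 0.1047]
tool_rot: [-0.07, 0.998, 0.0, 0.001]
ft_force: [-2.3, -0.8, 3.6]
```

Seated: z stopped at 0.1047, as predicted, with force rising. Releasing.

```bash
python3 -m crank '0 0 0 0 0 0 1;0 0 0 0 0 0 0.4;0 0 0 0 0 0 0;0 0 0 0 0 0 -0.5;0 0 0 0 0 0 -1;0 0 0 0 0 0 -1;0 0 0 0 0 0 -1'|sed -n '1,5p'
python3 -m crank '0 0 -0.01 0 0 0 -1;0 0 -0.02 0 0 0 -1;0 0 -0.02 0 0 0 -1;0 0 -0.02 0 0 0 -1;0 0 -0.02 0 0 0 -1;0 0 -0.02 0 0 0 -1;0 0 -0.01 0 0 0 -1;0 0 0 0 0 0 -1;0 0 0 0 0 0 -1;0 0 0 0 0 0 -1'|sed -n '1,5p'
python3 - <<'E'
from h import *
import pickle
np.set_printoptions(precision=4,suppress=True)
s,c=snap('scene','s5.png');w,cw=snap('wrist','w5.png');pickle.dump((c,cw),open('c5.pkl','wb'))
cv2.imwrite('pics/s5c.png',np.hstack([cv2.resize(s[140:290,170:320,::-1],(400,400),interpolation=2),cv2.resize(w[:,:,::-1],(400,300))[np.r_[0:300,[299]*100]]]))
E
```

```text
clock: 14.35
eef_pos: [0.5409, 0.0619, 0.1033]
tool_rot: [-0.07, 0.998, 0.0, 0.001]
ft_force: [-0.0, 0.0, 0.2]
grip_width: 0.0837
clock: 15.18
eef_pos: [0.5401, 0.0617, 0.2333]
tool_rot: [-0.07, 0.998, 0.0, 0.001]
ft_force: [-0.0, -0.1, -0.2]
grip_width: 0.0853
```

View pics/s5c.png

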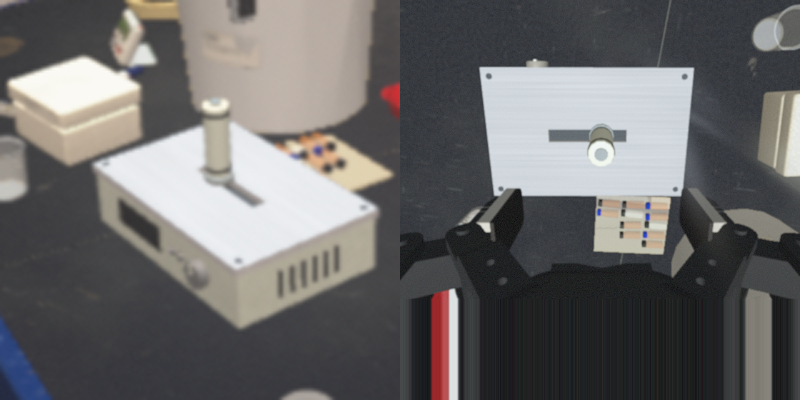

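The probe stands upright with its collar on the cover and the jaws are clear. The handle top is at scene (250,179) and wrist (281,215). A final height check comes before handing in.

```bash
python3 - <<'E'
from h import *
import pickle
c,cw=pickle.load(open('c5.pkl','rb'))
p=tri(c,(250.3,178.6),cw,(281,215.6));print(p,'expect z .139')
a=cv2.imread('pics/scene0.png',0).astype(int);b=cv2.imread('pics/s5.png',0).astype(int)
for n,(x0,y0,x1,y1) in dict(red=(360,243,390,288),clear=(333,198,365,245),beaker=(160,190,184,217)).items():print(n,abs(a-b)[y0:y1,x0:x1].mean().round(1))
ok=abs(p[0][2]-.139)<.006
if ok: print(order.job_done())
E
```

```text
(array([0.54016299, 0.06280452, 0.13897629]), np.float64(0.0009754969227134713)) expect z .139
red 0.7
clear 0.6
beaker 0.6
the job is handed in; nothing more can be done
None
```

The probe is in the hidden socket with its collar on the cover. I let go of it and handed the job in at about 15 s of the 64 s allowed.

- **Feeling for the socket:** I lowered the tip into the slot's −y end and slid it along the floor. The push was about 5–6 N, going by the wrist force with the probe's weight added. The tip dropped in roughly 12–16 mm to the +y side of the slot's middle. There the lift force fell to about 1.4 N, and a brief sideways force of 4.7 N showed it had met the end wall.
- **Pushing home:** I pressed down until it stopped at tool height 0.1047 m, exactly the height predicted for the collar on the cover. The force was then about 5 N.
- **Last checks:** Two camera views put the handle's top at 0.1390 m, where 0.139 m was expected. It looks upright in both, but I did not measure the tilt. The gripper is clear, with forces near zero, and the areas around the two bottles and the beaker look the same as at the start.
- **Disagreements:** The wrist camera and the fixed cameras differed by 2–5 mm in position. I used a compromise, and it was good enough for the grasp and for entering the slot.

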